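# Roll a pillar candle under the board to the red line

## Task

Pick up the wooden rolling board by its handle and use it to roll the pink pillar candle over the green embossing mat, bearing down on it all the way with about a kilogram's weight (10 N; more than 25 N dents the wax, much less leaves no print), until the candle rests centred over the red line and still lies parallel to it. Then lay the board back flat on its cork pad and let go. Touch the candle with the board's rubber underside only, never with the gripper, and leave everything else on the table undisturbed.

Things in the scene. Friction and masses are not known exactly. Their poses are not given: they have to be found in the camera images.
- candle_center (a point): centre of the lying pink pillar candle (rigid cylinder, 50 mm diameter, 120 mm long, near 0.2 kg, two lilac bands), a point on its axis; x runs along the candle's axis, y and z turn with it as it rolls. It starts on the mat, lying across it, 90 to 136 mm from the red line on one side or the other.
- candle: the same candle, origin at the same point. Under the pressed board it rolls without slipping, square to its own axis (drawn askew it drags and loses grip), and travels half as far as the board does; unloaded, it stays where it is left (some rolling resistance).
- mark_line (a point): middle of the red line across the mat, on the mat's top surface (line 10 mm wide, 168 mm long, with a flat red tab at each end); x runs along the line, y along the rolling direction, z up. The candle must end with its axis above and parallel to this line.
- mat_top (a point): centre of the flat level of the fixed green ribbed mat's top, 170 mm along x by 300 mm along y (the rolling direction), its top 6 to 12 mm above the table, z up. A raised motif with gentle ramps and a flat top, 60 to 75 mm wide, across the middle lifts the candle by some 2 to 3 mm (it varies) on its way; the ends, where candle and line lie, are flat; there the candle's axis is 25 mm, its top 50 mm above this surface.
- board_handle (a point): grip point of the rolling board, half-way across its dark upright handle bar and 40 mm above the board's underside. The bar is 74 mm long along x, 22 mm thick along y, 50 mm tall (from 12 to 62 mm above the underside); grasp it from above with the fingers closing along y. z is up.
- board: the same board; origin at the centre of its underside, axes as for the handle. 96 mm along x, 170 mm along y (its rolling direction), 12 mm thick with a flat rubber sole, near 0.25 kg. The sole gives little: pressed on the candle, a millimetre or two too low exceeds the force limit.
- pad_top (a point): centre of the top surface of the fixed cork pad, 136 mm along x by 210 mm along y, 6 mm thick, z up; the board lies here flat at the start, its y along the pad's y, and must lie here flat at the end, wholly on the pad
- jar_plum: plum-coloured glass jar candle with a paper label and black lid, 70 mm wide, 74 mm tall; standing; leave alone
- jar_teal: teal jar candle with a steel lid, 70 mm wide, 74 mm tall; standing; leave alone
- tealight: tealight in an aluminium cup, 38 mm wide, 15 mm tall; leave alone
- oil_bottle: amber dropper bottle, 36 mm wide, 85 mm tall; leave alone
- gift_box: brown gift box with a white ribbon, 90 x 90 x 60 mm and a bow 20 mm high; leave alone
- wax_spatula: spatula lying flat, handle and blade along its x; leave alone
- melt_heart: pink round wax melt, 52 mm wide, 24 mm tall; leave alone
Mind the look-alikes: they are no part of the job. Of the things like the candle, leave any that is blue or yellow; of the rest the smaller one is meant.

How it is judged (in metres and radians):
On the way, in this order (a step that is already met when the one before it is completed fails the run):
1. the board bears on the candle with more than 4 N near where the candle started (contact force between board and candle above 4 N and (y of candle_center in the frame of mark_line between 0.055 and 0.16 m or y of candle_center in the frame of mark_line between -0.16 and -0.055 m)), for 0.2 s.
2. the candle is midway (25 to 50 mm from the line) and still pressed with more than 4 N (contact force between board and candle above 4 N and (y of candle_center in the frame of mark_line between 0.025 and 0.05 m or y of candle_center in the frame of mark_line between -0.05 and -0.025 m)), for 0.3 s.
3. the candle arrives at the line (within 8 mm) still pressed with more than 4 N (contact force between board and candle above 4 N and y of candle_center in the frame of mark_line between -0.008 and 0.008 m), for 0.1 s.
At the end, for the whole second after the job is handed in: The candle lies at rest on the mat with its axis within 8 mm of the red line's middle, parallel to it within 0.15 rad and within 40 mm of its middle lengthways; the board lies at rest flat on the cork pad, its centre within 25 mm of the pad's centre along each of the pad's axes (y of candle_center in the frame of mark_line between -0.008 and 0.008 m and angle between the x axis of candle_center and the x axis of mark_line, either way round below 0.15 rad and x of candle_center in the frame of mark_line between -0.04 and 0.04 m and z of candle_center in the frame of mark_line below 0.03 m and linear speed of each of candle, board below 0.01 m/s and x of board in the frame of pad_top between -0.025 and 0.025 m and y of board in the frame of pad_top between -0.025 and 0.025 m and z of board in the frame of pad_top below 0.004 m and angle between board's own z axis and vertical below 0.04 rad); the robot touches nothing.
It fails at once if the board presses the candle with more than 25 N (contact force between board and candle above 25 N).
It fails at once if the gripper or arm touches the candle (contact force between any of the fingers, the arm and candle above 0.3 N).
It fails at once if the candle rolls with hardly any load on it (moving faster than 30 mm/s under less than 0.3 N, 12 to 60 mm from the line) (linear speed of candle above 0.03 m/s and contact force between board and candle below 0.3 N and (y of candle_center in the frame of mark_line between 0.012 and 0.06 m or y of candle_center in the frame of mark_line between -0.06 and -0.012 m)).
It fails at once if the candle is rolled away, more than 170 mm from the line (horizontal distance between candle_center and mark_line above 0.17 m).
It fails at once if something else on the table is shifted by more than 20 mm (distance of any of jar_plum, jar_teal, tealight, oil_bottle, gift_box, wax_spatula, melt_heart from where it was at the start of the episode above 0.02 m).
It also fails if it takes over 72 s, if anything falls off the work surface, if the arm or the gripper's body presses on something with over 40 N, if the wrist force passes 120 N, or if a joint passes its speed limit or range.

## Robot

A 6-joint arm with a two-finger parallel gripper is mounted at the origin on the work surface. World frame = base frame: x ahead of the robot, y to its left, z up, the work surface at z = 0. Lengths are in mm, angles in rad, forces in N, time in s.
With the tool pointing down it reaches from about 375 to 750 mm from the base axis. Payload 9 kg.
Tool frame: the origin (TCP) lies at the centre of the arm's flange, where the gripper is bolted on; the fingertips stand 173 mm ahead of it and the grasp point (between the pads) lies ahead of it (arm.hold_point_z is the y of the grasp point in the tool frame, in mm); y points along the fingers, z is the direction in which the jaws open and shut, and the axes are right-handed (so a half turn about y gives the same grasp; the last joint's range is limited). The gripper opens to 85 mm and grips with 20 to 120 N. Pads are 22 mm wide; open, the fingers measure 114 mm over their backs; the gripper's body (76 mm by 85 mm) begins 54 mm behind the grasp point. The pads swing forward as they close: fully open they stand 13 mm farther back than shut.
Start: joints at [0.903, 0.104, 0.097, 1.564, 0, 1.353], TCP at [260.87, 540.337, 404.731] pointing down, gripper open.
Joint ranges: [-2.99, 2.99], [-0.84, 1.86], [-1.1, 1.16], [-1.84, 2.11], [-1.51, 1.56], [-3.14, 3.14]. Speed limits (rad/s): [2.22, 2.22, 2.57, 3.14, 3.14, 3.14].

## Interface

Orientations are given as a unit quaternion [w, x, y, z].
In Python, from cell import arm, snapshot, camera_info gives the robot as it stands. The module is installed in compiled form; this text tells all that it offers.
- The arm moves only by the tool step_arm, never from a script. Its argument "targets" is a list of rows, each an object of numbers: "tx", "ty", "tz": the shift along the tool's x, y, z in m; "yaw": the turn about the tool's y in degrees; "fingers": the gripper's target within -1 to 1 (shut at 1, half-way at 0, fully open at -1). In form: [{"tx": .., "ty": .., "tz": .., "yaw": .., "fingers": ..}, ...]. A call has 1 to 12 rows; each row shifts and turns the commanded pose from where the row before left it, along the tool's axes as they then stand; what a row does not reach is not made up. A row lasts 1/12 s, in which the tool goes at most 41.7 mm and 7.16 degrees, less where a joint would pass 70% of its speed; a pose out of reach is approached as far as the arm can. A call with a gripper value outside its range is refused whole. The fingers move at their own pace and stop on an object; "squeeze" is the grip in N (left out, the last holds). Time passes only in rows, so rows that do not move let the fingers close. It gives the time, the measured TCP pose, the force and the opening at its end, in the units of the state.
- arm.observe(): the state, without advancing time (a new reading comes with each control period).
- snapshot(name): name is "scene" or "side" or "wrist"; returns (picture, depth): 420x560x3 uint8, red, green, blue; 420x560 float32, mm along the optical axis (not along the pixel's ray), 0 where there is no reading.
- camera_info(name): a dict with "mtx" (3x3 intrinsics, pixels), "rvec" (rotation vector, rad) and "tvec" (3), from world to camera coordinates, as OpenCV has them; the wrist camera has in their place "mount" (4x4, takes a point from camera to tool coordinates, whose origin is the TCP and whose axes are the tool frame's). Camera axes: x right, y down, z forward; pixel columns grow to the right and rows downward; lengths in mm; the calibration is good to about 2 mm. A picture is of the moment at which its call begins: read the wrist's pose just before it. camera_info takes no time and is no camera call.
- arm.job_done(): hands the job in, once; it reports no verdict.
The state is a dict: "t": time; "joint_positions": joint angles; "qvel": joint speeds; "joint_efforts": joint torques, N m; "position": TCP position; "eef_rot": TCP orientation; "force": force on the tool from outside, world axes, zero at the start; "ft_torque": the same for the moment, N m; "width": opening from 0.0 (shut) to 1.0 (fully open).
Only numpy, scipy, OpenCV 4.12 (cv2) and the standard library are available. Lean on these libraries where they do the work, as an engineer would, in place of code of your own. Each camera call takes 0.05 s, during which the arm holds its last target. There are 200 camera calls.

## Working session

There is one attempt and no reset: what is moved stays moved. The work goes in short steps, Python scripts to look and compute and a tool call to move; the robot and the scene stay as the last step left them, time stands still between calls to the robot, and variables do not carry over. Pictures are saved under pics/ and viewed, about 8 in all and at most 12, crops included, and the job is handed in when it is done.

Besides the shell and the picture viewer there is one more tool, called after "Emit:" by a JSON object that holds its "op" and its "data". step_arm: Moves the arm, as the interface text tells. Its arguments: {"type":"object","properties":{"targets":{"type":"array"},"squeeze":{"type":"number"}},"required":["targets"]}

```bash
mkdir -p pics; cat > h.py <<'E'
import numpy as np, cv2
from cell import arm, snapshot, camera_info
from scipy.spatial.transform import Rotation as R
def pose(o):
    q=o["eef_rot"]; return R.from_quat([q[1],q[2],q[3],q[0]]).as_matrix(), np.array(o["position"])
def save(n,p): cv2.imwrite(f"pics/{n}.png",p[:,:,::-1])
def cam(name,o=None):
    c=camera_info(name); K=np.array(c["mtx"])
    if "mount" in c:
        M=np.array(c["mount"]); Rt,p=pose(o); return K,Rt@M[:3,:3],Rt@M[:3,3]+p
    Rm=cv2.Rodrigues(np.array(c["rvec"],float))[0]; return K,Rm.T,-Rm.T@np.array(c["tvec"],float).ravel()
def cloud(C,d):
    K,Rw,o=C; v,u=np.mgrid[:d.shape[0],:d.shape[1]]
    r=np.stack([(u-K[0,2])/K[0,0],(v-K[1,2])/K[1,1],np.ones(d.shape)],-1)
    return (r*d[...,None])@Rw.T+o
def plane(C,uv,z):
    K,Rw,o=C; uv=np.atleast_2d(np.array(uv,float))
    r=np.c_[(uv[:,0]-K[0,2])/K[0,0],(uv[:,1]-K[1,2])/K[1,1],np.ones(len(uv))]@Rw.T
    return o+r*((z-o[2])/r[:,2])[:,None]
E
python3 - <<'E'
from h import *
o=arm.observe(); print(o, arm.hold_point_z); print(pose(o)[0].round(3))
for n in ("scene","side","wrist"):
    p,d=snapshot(n); save(n+"0",p); np.savez(f"{n}0.npz",p=p,d=d); C=cam(n,o); print(n,C[2].round(),C[1].round(2).tolist())
a=[cv2.imread(f"pics/{n}0.png") for n in("scene","side")]
E
```

```text
{'t': 0.0, 'joint_positions': array([ 9.03296693e-01,  1.04698794e-01,  9.64810791e-02,  1.56390965e+00,
       -1.75267204e-05,  1.35308553e+00]), 'qvel': array([-0.000458  , -0.00077367, -0.00047545, -0.00111998, -0.00176726,
        0.00033052]), 'joint_efforts': array([ 8.05610198e-04, -5.56933165e+01,  5.03645861e+01,  1.67691096e-02,
       -2.94091924e-04, -8.50133915e-06]), 'position': array([260.79654994, 540.23736589, 403.92897309]), 'eef_rot': array([-0.68887213,  0.68972792, -0.15788316,  0.15749125]), 'force': array([ 0.28764705, -0.77955325, -0.31760463]), 'ft_torque': array([0.02741588, 0.02131   , 0.00553887]), 'width': 0.9988987124524485} 154.70000000000002
[[ 0.901 -0.001  0.435]
 [-0.435 -0.001  0.901]
 [-0.    -1.    -0.001]]
scene [ 959.  555. 1263.] [[-0.77, 0.54, -0.34], [0.64, 0.66, -0.4], [0.01, -0.52, -0.85]]
side [  323. -1033.   882.] [[0.98, -0.12, 0.15], [-0.19, -0.59, 0.79], [-0.01, -0.8, -0.6]]
wrist [188. 575. 373.] [[0.44, 0.86, 0.28], [0.9, -0.41, -0.14], [-0.0, 0.31, -0.95]]
```

View pics/scene0.png

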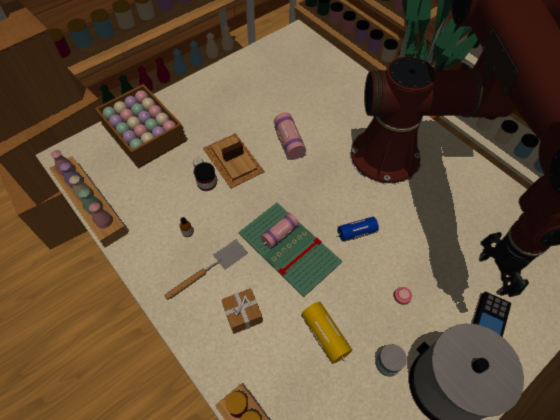

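View pics/side0.png

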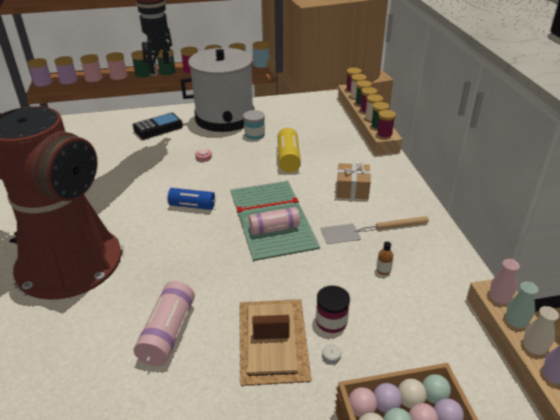

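The scene view shows the small pink candle at (280,230) on the mat, with the red line at (300,257). The board with its dark handle is on the pad at (233,155). The bigger pink look-alike is at (290,135). In the side view they are at (274,220), (268,205), (271,335) and (166,320).

```bash
cat > m.py <<'E'
from h import *
def rect(P): 
    r=cv2.minAreaRect(P[:,:2].astype(np.float32)); b=cv2.boxPoints(r); e=[b[1]-b[0],b[2]-b[1]]; l=max(e,key=np.linalg.norm)
    return np.round(r[0],1),np.round(r[1],1),round(np.degrees(np.arctan2(l[1],l[0]))%180,2)
for n,ro in (("scene",(205,130,345,295)),("side",(225,180,320,385))):
    z=np.load(n+"0.npz"); p,d=z["p"],z["d"]; C=cam(n); P=cloud(C,d); H=cv2.cvtColor(p,cv2.COLOR_RGB2HSV).astype(int)
    h,s,v=H[...,0],H[...,1],H[...,2]
    m0=np.zeros(d.shape,bool); m0[ro[1]:ro[3],ro[0]:ro[2]]=1; m0&=d>0
    def big(m,k=1):
        _,l,st,_=cv2.connectedComponentsWithStats((m&m0).astype(np.uint8)); i=1+np.argmax(st[1:,4]); return l==i
    Z=P[...,2]
    g=big((h>65)&(h<95)&(s>60)); print(n,"mat",rect(P[g]),np.percentile(Z[g],[5,25,50,75,95]).round(1))
    r=((h<6)|(h>175))&(s>170)&m0; r=big(r); print(" line",rect(P[r]),np.median(Z[r]).round(1),P[r].mean(0).round(1))
    cd=m0&(Z>22)&(s>20)&((h>125)&(h<178)) & (np.linalg.norm(P[...,:2]-P[g][:,:2].mean(0),axis=-1)<170); cd=big(cd); Q=P[cd]
    print(" candle",rect(Q),np.percentile(Z[cd],[2,50,98,99.8]).round(1),cd.sum())
    T=Q[Q[:,2]>np.percentile(Q[:,2],98)-5];print("  top",rect(T),T.mean(0).round(1))
    w=m0&(Z>3)&(h<25)&(s>40)&(np.linalg.norm(P[...,:2]-(P[155,233,:2] if n=="scene" else P[345,270,:2]),axis=-1)<140)
    W=P[w]; print(" zhist",np.histogram(W[:,2],bins=range(0,80,4))[0])
    for a,b in((3,11),(13,24),(50,76)):
        q=m0&w&(Z>a)&(Z<b)
        if q.sum()>10: q=big(q); print("  z",a,b,rect(P[q]),np.median(Z[q]).round(1),q.sum())
E
python3 m.py
```

```text
scene mat (array([517.6,  12.9]), array([165.1, 186.7]), np.float32(93.82)) [ 4.1  6.6  8.6 10.4 13. ]
 line (array([509.8, 114.3]), array([168.7,  21.1]), np.float32(3.59)) 9.8 [512.1 114.2  10. ]
 candle (array([546.4,  20. ]), array([17.4, 45.6]), np.float32(99.17)) [31.8 53.8 61.4 61.6] 80
  top (array([546.2,  17.2]), array([16.3, 21.5]), np.float32(99.61)) [547.1  16.3  59.2]
 zhist [160 472 217 210 380 193  28  16  27  19  17  19  18  17  20  22  58  52
  20]
  z 3 11 (array([ 441.3, -331.2]), array([244.5, 164.8]), np.float32(85.94)) 6.4 593
  z 13 24 (array([ 439., -330.]), array([175. ,  97.4]), np.float32(81.77)) 18.1 734
  z 50 76 (array([ 439.2, -331.4]), array([31.6, 74.6]), np.float32(170.8)) 65.4 170
side mat (array([494.4,  -9.7]), array([2.9, 0. ]), np.float32(138.74)) [7.7 8.1 8.6 9.2 9.6]
 line (array([578. , 119.4]), array([14.6, 24.5]), np.float32(148.58)) 12.5 [578.7 117.2  12.3]
 candle (array([467.3,   1.4]), array([18.4, 36.6]), np.float32(92.93)) [25.4 50.2 60.8 61.8] 133
  top (array([466.1,   6.1]), array([16. , 27.3]), np.float32(94.89)) [465.6   7.   58.4]
 zhist [  98 1511  628  136 1608  698   51   42   55   45   53   61   46   53
   56   55  116  240    9]
  z 3 11 (array([ 438.8, -330. ]), array([216.2, 138.6]), np.float32(82.43)) 7.0 2188
  z 13 24 (array([ 433.8, -332.5]), array([174.7,  96. ]), np.float32(81.48)) 19.1 2410
  z 50 76 (array([ 434., -333.]), array([25.5, 73.2]), np.float32(171.3)) 67.4 540
```

```bash
python3 - <<'E'
import cv2,numpy as np
a=cv2.imread("pics/scene0.png")[125:300,190:360];b=cv2.imread("pics/side0.png")[175:390,220:350]
a=cv2.resize(a,None,fx=2.6,fy=2.6);b=cv2.resize(b,None,fx=2.6,fy=2.6)
H=max(a.shape[0],b.shape[0]);f=lambda x:cv2.copyMakeBorder(x,0,H-x.shape[0],0,0,0)
cv2.imwrite("pics/c.png",np.hstack([f(a),f(b)]))
E
```

```text
(no output)
```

View pics/c.png

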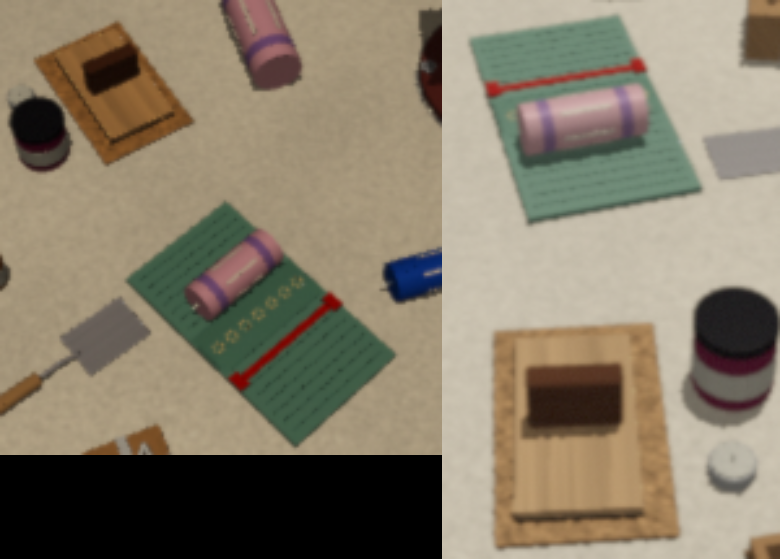

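Emit:
{"op": "step_arm", "data": {"targets": [{"yaw": -6, "fingers": -1}, {"yaw": -6}, {"yaw": -5.4}, {"tx": 0.02, "tz": -0.031}, {"tx": 0.02, "tz": -0.031}, {"tx": 0.02, "tz": -0.031}, {"tx": 0.02, "tz": -0.031}, {"tx": 0.02, "tz": -0.031}, {"tx": 0.02, "tz": -0.031}, {"tx": 0.02, "tz": -0.031}, {"tx": 0.02, "tz": -0.031}, {"tx": 0.02, "tz": -0.031}], "squeeze": 70}}

```text
invalid input
```

Emit:
{"op": "step_arm", "data": {"targets": [{"tx": 0.02, "tz": -0.031}, {"tx": 0.02, "tz": -0.031}, {"tx": 0.02, "tz": -0.031}, {"tx": 0.02, "tz": -0.031}, {"tx": 0.02, "tz": -0.031}, {}, {}]}}

```text
invalid input
```

```bash
python3 - <<'E'
from h import *
o=arm.observe(); p,d=snapshot("wrist"); save("w1",p); np.savez("w1.npz",p=p,d=d,o=np.array([o],dtype=object)); print(o["position"],o["force"],o["t"],pose(o)[0].round(4))
E
```

```text
[260.80988648 540.27496062 404.08292793] [ 0.56941719 -0.13359563 -1.05007596] 0.15 [[ 9.005e-01 -6.000e-04  4.348e-01]
 [-4.348e-01 -8.000e-04  9.005e-01]
 [-2.000e-04 -1.000e+00 -1.000e-03]]
```

View pics/w1.png

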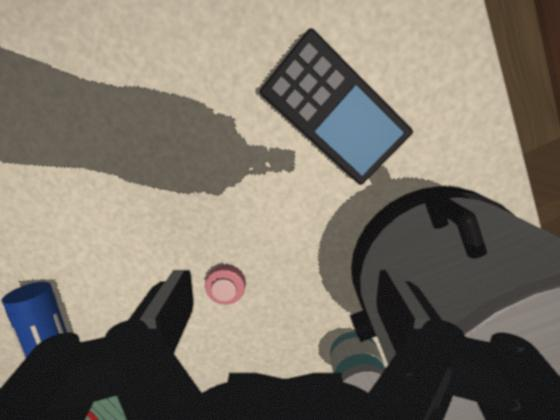

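The wrist view shows no mat because the moves were refused (every row needs all its keys). The gripper fills the bottom of the image, from row 270 down, so I will aim for the upper half.

Emit:
{"op": "step_arm", "data": {"targets": [{"tx": 0, "ty": 0, "tz": 0, "yaw": -6, "fingers": -1}, {"tx": 0, "ty": 0, "tz": 0, "yaw": -6, "fingers": -1}, {"tx": 0, "ty": 0, "tz": 0, "yaw": -5.4, "fingers": -1}, {"tx": 0.025, "ty": 0, "tz": -0.032, "yaw": 0, "fingers": -1}, {"tx": 0.025, "ty": 0, "tz": -0.032, "yaw": 0, "fingers": -1}, {"tx": 0.025, "ty": 0, "tz": -0.032, "yaw": 0, "fingers": -1}, {"tx": 0.025, "ty": 0, "tz": -0.032, "yaw": 0, "fingers": -1}, {"tx": 0.025, "ty": 0, "tz": -0.032, "yaw": 0, "fingers": -1}, {"tx": 0.025, "ty": 0, "tz": -0.032, "yaw": 0, "fingers": -1}, {"tx": 0.025, "ty": 0, "tz": -0.032, "yaw": 0, "fingers": -1}, {"tx": 0.025, "ty": 0, "tz": -0.032, "yaw": 0, "fingers": -1}, {"tx": 0.025, "ty": 0, "tz": -0.032, "yaw": 0, "fingers": -1}], "squeeze": 70}}

```text
t: 1.2
position: [442.0, 220.8, 404.8]
eef_rot: [0.705, -0.705, 0.051, -0.052]
force: [1.3, -0.6, -0.2]
width: 1.001
```

Emit:
{"op": "step_arm", "data": {"targets": [{"tx": 0.025, "ty": 0, "tz": -0.032, "yaw": 0, "fingers": -1}, {"tx": 0.025, "ty": 0, "tz": -0.032, "yaw": 0, "fingers": -1}, {"tx": 0.025, "ty": 0, "tz": -0.032, "yaw": 0, "fingers": -1}, {"tx": 0.025, "ty": 0, "tz": -0.032, "yaw": 0, "fingers": -1}, {"tx": 0.025, "ty": 0, "tz": -0.032, "yaw": 0, "fingers": -1}, {"tx": 0, "ty": 0, "tz": 0, "yaw": 0, "fingers": -1}, {"tx": 0, "ty": 0, "tz": 0, "yaw": 0, "fingers": -1}, {"tx": 0, "ty": 0, "tz": 0, "yaw": 0, "fingers": -1}]}}

```text
t: 1.87
position: [541.8, 46.2, 404.5]
eef_rot: [0.705, -0.705, 0.052, -0.052]
force: [-0.8, 0.7, 0.0]
width: 0.995
```

```bash
python3 - <<'E'
from h import *
o=arm.observe(); p,d=snapshot("wrist"); save("w1",p); np.savez("w1.npz",p=p,d=d,o=np.array([o],dtype=object)); print(o["position"],o["force"],o["t"],pose(o)[0].round(4))
E
```

```text
[541.77966323  46.15889646 404.47524161] [-0.76677466  0.65257248  0.00885886] 1.8667 [[ 9.893e-01 -7.000e-04  1.462e-01]
 [-1.462e-01  4.000e-04  9.893e-01]
 [-8.000e-04 -1.000e+00  3.000e-04]]
```

View pics/w1.png

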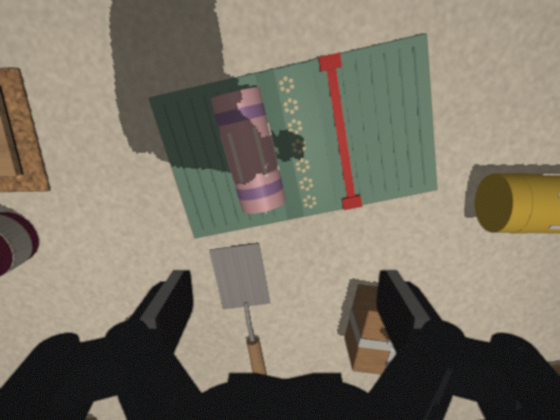

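The wrist view shows the candle at (249,150), the line from (330,62) to (352,203), and the mat corners at (152,98), (427,35), (437,188) and (195,237).

```bash
python3 - <<'E'
from h import *
z=np.load("w1.npz",allow_pickle=True); p,d,o=z["p"],z["d"],z["o"][0]; C=cam("wrist",o); P=cloud(C,d); Z=P[...,2]
H=cv2.cvtColor(p,cv2.COLOR_RGB2HSV).astype(int); h,s,v=H[...,0],H[...,1],H[...,2]
v_,u_=np.mgrid[:420,:560]
def big(m):
    _,l,st,_=cv2.connectedComponentsWithStats(m.astype(np.uint8)); return l==1+np.argmax(st[1:,4])
def rect(X):
    r=cv2.minAreaRect(X[:,:2].astype(np.float32)); return [np.round(r[0],1),np.round(r[1],1),round(r[2],2)]
def axis(X):
    c=X[:,:2].mean(0); w=np.linalg.svd(X[:,:2]-c,full_matrices=False)[2][0]; return c.round(1),round(np.degrees(np.arctan2(w[1],w[0]))%180,2)
tbl=(u_>450)&(v_<150)&(d>0); print("table z",np.median(Z[tbl]).round(2))
red=big(((h<6)|(h>174))&(s>170)&(v_<225)&(u_>300)&(u_<380)); uv=np.c_[u_[red],v_[red]]
zl=np.median(Z[red&(d>0)]); print("line z",zl.round(2))
L=plane(C,uv,9); print("line",rect(L),axis(L)); b=cv2.boxPoints(cv2.minAreaRect(L[:,:2].astype(np.float32)));
# ends = tabs
for k in (0,1):
    pass
mr=big((Z>20)&(Z<75)&(d>0)&(u_>195)&(u_<300)&(v_>75)&(v_<225)); Q=P[mr]
print("candle",mr.sum(),rect(Q),np.percentile(Q[:,2],[50,90,98,99.5]).round(1))
T=Q[Q[:,2]>np.percentile(Q[:,2],98)-6]; print(" top strip",axis(T),rect(T))
a=np.radians(axis(L)[1]); ex=np.array([np.cos(a),np.sin(a)]); ey=np.array([-ex[1],ex[0]])
lc=np.array(rect(L)[0])
# mat heights by y in line frame
g=(h>60)&(h<100)&(d>0)&(s>40); G=P[g]; X=(G[:,:2]-lc)@ex; Y=(G[:,:2]-lc)@ey
for y in range(-200,130,10):
    k=(abs(Y-y)<5)&(abs(X)<75)
    if k.sum()>20: print(y,k.sum(),np.median(G[k,2]).round(2),end=" | ")
print(); X2=(Q[:,:2]-lc)@ex;Y2=(Q[:,:2]-lc)@ey
# cylinder fit: top height & axis via circle of radius 25 in slices
from scipy.optimize import least_squares
K=Q[(Q[:,2]>38)&(abs(X2-X2.mean())<50)]
def f(q):
    ang=q[2]; e=np.array([-np.sin(ang),np.cos(ang)]); D=K[:,:2]-q[:2]
    return np.hypot(D@e,K[:,2]-q[3])-25
c0=Q[:,:2].mean(0)
r=least_squares(lambda q:f([q[0]*0+c0[0],q[0],q[1],q[2]]),[c0[1],a,34],loss="soft_l1"); print("cyl: y at x=%.1f:"%c0[0],r.x[0],np.degrees(r.x[1])%180,"zc",r.x[2],"cost",np.sqrt(2*r.cost/len(K)))
cc=np.array([c0[0],r.x[0]])-lc; print("candle in line frame",cc@ex,cc@ey)
E
```

```text
table z 0.2
line z 9.76
line [array([506.2, 114.9]), array([168. ,  20.1]), 3.53] (array([497.3, 114.5]), np.float64(3.63))
candle 5864 [array([509.6,  14.6]), array([130.2,  51.5]), 4.36] [55.1 57.9 58.8 59.2]
 top strip (array([501. ,  14.4]), np.float64(4.27)) [array([504.7,  14.3]), array([120.3,  33.1]), 4.09]
-200 49 7.41 | -190 1080 7.83 | -180 1080 7.93 | -170 1079 7.91 | -160 1071 7.86 | -150 1094 8.01 | -140 1229 8.04 | -130 653 293.11 | -120 176 290.09 | -110 201 288.59 | -100 198 310.11 | -90 195 313.77 | -80 300 305.34 | -70 1275 9.16 | -60 1151 10.21 | -50 424 10.52 | -40 922 10.46 | -30 1288 9.46 | -20 1335 8.48 | -10 1300 8.31 | 0 114 300.78 | 10 882 8.19 | 20 1236 8.05 | 30 1233 8.17 | 40 1241 8.14 | 50 1257 8.09 | 60 1250 8.13 | 70 1259 8.14 | 80 1266 8.11 | 90 1280 8.2 | 100 553 8.09 | 
cyl: y at x=501.1: 13.888341615685153 4.357240793616869 zc 32.99615389557707 cost 0.5883692315986091
candle in line frame -11.515187867025682 -100.48419639214073
```

Emit:
{"op": "step_arm", "data": {"targets": [{"tx": -0.002, "ty": 0, "tz": -0.036, "yaw": 0, "fingers": -1}, {"tx": -0.002, "ty": 0, "tz": -0.036, "yaw": 0, "fingers": -1}, {"tx": -0.002, "ty": 0, "tz": -0.036, "yaw": 0, "fingers": -1}, {"tx": -0.002, "ty": 0, "tz": -0.036, "yaw": 0, "fingers": -1}, {"tx": -0.002, "ty": 0, "tz": -0.036, "yaw": 0, "fingers": -1}, {"tx": -0.002, "ty": 0, "tz": -0.036, "yaw": 0, "fingers": -1}, {"tx": -0.002, "ty": 0, "tz": -0.036, "yaw": 0, "fingers": -1}, {"tx": -0.002, "ty": 0, "tz": -0.036, "yaw": 0, "fingers": -1}, {"tx": -0.002, "ty": 0, "tz": -0.036, "yaw": 0, "fingers": -1}, {"tx": -0.002, "ty": 0, "tz": -0.036, "yaw": 0, "fingers": -1}, {"tx": 0, "ty": 0, "tz": -0.03, "yaw": 0, "fingers": -1}, {"tx": 0, "ty": 0, "tz": 0, "yaw": 0, "fingers": -1}]}}

```text
t: 2.92
position: [464.6, -339.8, 404.3]
eef_rot: [-0.705, 0.706, -0.052, 0.052]
force: [-0.0, -0.1, -0.4]
width: 1.0
```

Emit:
{"op": "step_arm", "data": {"targets": [{"tx": 0, "ty": 0, "tz": 0, "yaw": 0, "fingers": -1}, {"tx": 0, "ty": 0, "tz": 0, "yaw": 0, "fingers": -1}]}}

```text
t: 3.08
position: [465.8, -335.5, 404.8]
eef_rot: [0.705, -0.705, 0.051, -0.051]
force: [1.1, 0.7, 0.2]
width: 0.998
```

```bash
cat > b.py <<'E'
import sys
from h import *
o=arm.observe(); p,d=snapshot("wrist"); save("w2",p); C=cam("wrist",o); P=cloud(C,d); Z=P[...,2]
print(o["position"],o["t"],pose(o)[0].round(3).tolist())
def big(m):
    _,l,st,_=cv2.connectedComponentsWithStats(m.astype(np.uint8)); return l==1+np.argmax(st[1:,4])
near=(np.linalg.norm(P[...,:2]-[437,-332],axis=-1)<135)&(d>0)&(d>150)
for n,a,b in(("pad",3.5,10),("board",14,24),("handle",60,76)):
    m=big(near&(Z>a)&(Z<b)); r=cv2.minAreaRect(P[m][:,:2].astype(np.float32)); print(n,m.sum(),np.round(r[0],1),np.round(r[1],1),round(r[2],2),np.median(Z[m]).round(1))
E
python3 b.py
```

```text
[ 465.77377597 -335.49946187  404.80309642] 3.0833 [[0.99, 0.0, 0.144], [-0.144, 0.0, 0.99], [0.0, -1.0, 0.0]]
pad 8375 [ 438.2 -329.5] [210.1 136.1] 82.53 5.9
board 11701 [ 434.1 -331.4] [170.6  95.4] 81.64 17.9
handle 1750 [ 434.  -331.4] [21.9 72.8] 81.1 67.7
```

View pics/w2.png

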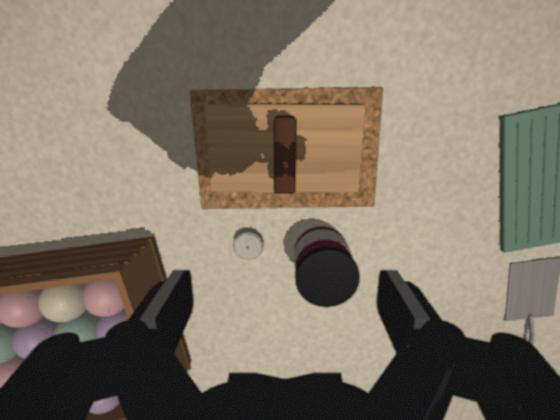

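The wrist view shows the board on its pad at (285,150), with the handle at (285,155). The jar at (325,270) and the tealight at (248,243) are clear of the grasp.

Emit:
{"op": "step_arm", "data": {"targets": [{"tx": -0.032, "ty": 0, "tz": 0, "yaw": 0, "fingers": -1}, {"tx": 0, "ty": 0.035, "tz": 0, "yaw": 0, "fingers": -1}, {"tx": 0, "ty": 0.035, "tz": 0, "yaw": 0, "fingers": -1}, {"tx": 0, "ty": 0.035, "tz": 0, "yaw": 0, "fingers": -1}, {"tx": 0, "ty": 0.03, "tz": 0, "yaw": 0, "fingers": -1}, {"tx": 0, "ty": 0.025, "tz": 0, "yaw": 0, "fingers": -1}, {"tx": 0, "ty": 0.02, "tz": 0, "yaw": 0, "fingers": -1}, {"tx": 0, "ty": 0.014, "tz": 0, "yaw": 0, "fingers": -1}, {"tx": 0, "ty": 0.01, "tz": 0, "yaw": 0, "fingers": -1}, {"tx": 0, "ty": 0, "tz": 0, "yaw": 0, "fingers": -1}, {"tx": 0, "ty": 0, "tz": 0, "yaw": 0, "fingers": -1}]}}

```text
t: 4.05
position: [434.1, -331.4, 201.0]
eef_rot: [0.705, -0.705, 0.051, -0.051]
force: [-0.7, -0.1, 0.6]
width: 1.0
```

Emit:
{"op": "step_arm", "data": {"targets": [{"tx": 0, "ty": 0, "tz": 0, "yaw": 0, "fingers": 1}, {"tx": 0, "ty": 0, "tz": 0, "yaw": 0, "fingers": 1}, {"tx": 0, "ty": 0, "tz": 0, "yaw": 0, "fingers": 1}, {"tx": 0, "ty": 0, "tz": 0, "yaw": 0, "fingers": 1}, {"tx": 0, "ty": 0, "tz": 0, "yaw": 0, "fingers": 1}, {"tx": 0, "ty": 0, "tz": 0, "yaw": 0, "fingers": 1}, {"tx": 0, "ty": 0, "tz": 0, "yaw": 0, "fingers": 1}, {"tx": 0, "ty": 0, "tz": 0, "yaw": 0, "fingers": 1}, {"tx": 0, "ty": 0, "tz": 0, "yaw": 0, "fingers": 1}, {"tx": 0, "ty": 0, "tz": 0, "yaw": 0, "fingers": 1}], "squeeze": 80}}

```text
t: 4.88
position: [433.8, -332.3, 201.2]
eef_rot: [-0.705, 0.705, -0.051, 0.052]
force: [0.0, 0.5, 5.0]
width: 0.25
```

Emit:
{"op": "step_arm", "data": {"targets": [{"tx": 0, "ty": -0.01, "tz": 0, "yaw": 0, "fingers": 1}, {"tx": 0, "ty": -0.02, "tz": 0, "yaw": 0, "fingers": 1}, {"tx": 0, "ty": -0.02, "tz": 0, "yaw": 0, "fingers": 1}, {"tx": 0, "ty": -0.02, "tz": 0, "yaw": 0, "fingers": 1}, {"tx": 0, "ty": -0.02, "tz": 0, "yaw": 0, "fingers": 1}, {"tx": 0, "ty": -0.02, "tz": 0, "yaw": 0, "fingers": 1}, {"tx": 0, "ty": 0, "tz": 0, "yaw": -3, "fingers": 1}, {"tx": 0, "ty": 0, "tz": 0, "yaw": -3, "fingers": 1}, {"tx": 0, "ty": 0, "tz": 0, "yaw": -3, "fingers": 1}, {"tx": 0, "ty": 0, "tz": 0, "yaw": -3.4, "fingers": 1}, {"tx": 0, "ty": 0, "tz": 0, "yaw": 0, "fingers": 1}, {"tx": 0, "ty": 0, "tz": 0, "yaw": 0, "fingers": 1}]}}

```text
t: 5.88
position: [433.6, -332.0, 310.6]
eef_rot: [0.707, -0.706, -0.024, 0.024]
force: [-0.9, 0.9, -2.4]
width: 0.251
```

Emit:
{"op": "step_arm", "data": {"targets": [{"tx": 0.008, "ty": 0, "tz": 0.0238, "yaw": 0, "fingers": 1}, {"tx": 0.008, "ty": 0, "tz": 0.0238, "yaw": 0, "fingers": 1}, {"tx": 0.008, "ty": 0, "tz": 0.0238, "yaw": 0, "fingers": 1}, {"tx": 0.008, "ty": 0, "tz": 0.0238, "yaw": 0, "fingers": 1}, {"tx": 0.008, "ty": 0, "tz": 0.0238, "yaw": 0, "fingers": 1}, {"tx": 0.008, "ty": 0, "tz": 0.0238, "yaw": 0, "fingers": 1}, {"tx": 0.008, "ty": 0, "tz": 0.0238, "yaw": 0, "fingers": 1}, {"tx": 0.008, "ty": 0, "tz": 0.0238, "yaw": 0, "fingers": 1}, {"tx": 0.008, "ty": 0, "tz": 0.0238, "yaw": 0, "fingers": 1}, {"tx": 0.008, "ty": 0, "tz": 0.0238, "yaw": 0, "fingers": 1}, {"tx": 0.008, "ty": 0, "tz": 0.0238, "yaw": 0, "fingers": 1}, {"tx": 0.008, "ty": 0, "tz": 0.0238, "yaw": 0, "fingers": 1}]}}

```text
t: 6.88
position: [509.4, -39.2, 310.8]
eef_rot: [0.707, -0.707, -0.024, 0.024]
force: [0.3, -0.0, -2.5]
width: 0.246
```

Emit:
{"op": "step_arm", "data": {"targets": [{"tx": 0, "ty": 0, "tz": 0, "yaw": 0, "fingers": 1}, {"tx": 0, "ty": 0, "tz": 0, "yaw": 0, "fingers": 1}, {"tx": 0, "ty": 0, "tz": 0, "yaw": 0, "fingers": 1}, {"tx": 0, "ty": 0, "tz": 0, "yaw": 0, "fingers": 1}]}}

```text
t: 7.22
position: [509.3, -41.1, 310.7]
eef_rot: [-0.707, 0.707, 0.024, -0.024]
force: [0.4, -0.6, -2.4]
width: 0.245
```

```bash
cat > c.py <<'E'
import sys
from h import *
n=sys.argv[1]; o=arm.observe(); print(o["position"].round(2),o["force"].round(2),o["ft_torque"].round(2),pose(o)[0].round(4).tolist(),o["width"],o["t"])
out=[]
for c,ro in(("scene",(120,330,190,380)),("side",(150,290,200,350))):
    p,d=snapshot(c); np.savez(f"{n}_{c}.npz",p=p,d=d); x=p[ro[0]:ro[1],ro[2]:ro[3]]
    out.append(cv2.resize(x,(400,int(400*x.shape[0]/x.shape[1]))))
H=max(x.shape[0] for x in out); save(n,np.hstack([cv2.copyMakeBorder(x,0,H-x.shape[0],0,0,0) for x in out]))
# board top plane tilt from scene depth
for c in("scene","side"):
    z=np.load(f"{n}_{c}.npz"); P=cloud(cam(c),z["d"]); R0,t=pose(o); L=(P-t)@R0
    zs=t[2]-195.2+12
    m=(abs(L[...,0])<44)&(abs(L[...,2])<80)&(abs(P[...,2]-zs)<6)&(z["d"]>0)&~((abs(L[...,2])<18)&(abs(L[...,0])<42)); Q=L[m]
    if m.sum()>60:
        A=np.c_[Q[:,0],Q[:,2],np.ones(len(Q))]; s=np.linalg.lstsq(A,t[2]-Q[:,1]-zs,rcond=None)[0]; print(c,m.sum(),"tilt x,z mrad",(s[:2]*1e3).round(1),"dz",s[2].round(2))
E
python3 c.py c1
```

```text
[509.28 -41.13 310.68] [ 0.4  -0.57 -2.38] [-0.02  0.    0.02] [[0.9976, -0.0001, -0.0687], [0.0687, -0.0001, 0.9976], [-0.0001, -1.0, -0.0001]] 0.24532790660144946 7.2167
scene 743 tilt x,z mrad [8.4 0.7] dz 0.01
side 763 tilt x,z mrad [3.3 4.2] dz 1.46
```

Emit:
{"op": "step_arm", "data": {"targets": [{"tx": 0, "ty": 0.015, "tz": 0, "yaw": 0, "fingers": 1}, {"tx": 0, "ty": 0.015, "tz": 0, "yaw": 0, "fingers": 1}, {"tx": 0, "ty": 0.012, "tz": 0, "yaw": 0, "fingers": 1}, {"tx": 0, "ty": 0.007, "tz": 0, "yaw": 0, "fingers": 1}, {"tx": 0, "ty": 0.004, "tz": 0, "yaw": 0, "fingers": 1}, {"tx": 0, "ty": 0.0015, "tz": 0, "yaw": 0, "fingers": 1}, {"tx": 0, "ty": 0, "tz": 0, "yaw": 0, "fingers": 1}, {"tx": 0, "ty": 0, "tz": 0, "yaw": 0, "fingers": 1}]}}

```text
t: 7.98
position: [509.6, -40.6, 256.9]
eef_rot: [-0.707, 0.707, 0.025, -0.025]
force: [0.2, 0.3, -2.6]
width: 0.247
```

Emit:
{"op": "step_arm", "data": {"targets": [{"tx": 0, "ty": 0.001, "tz": 0, "yaw": 0, "fingers": 1}, {"tx": 0, "ty": 0, "tz": 0, "yaw": 0, "fingers": 1}]}}

```text
t: 8.15
position: [509.6, -40.5, 255.6]
eef_rot: [-0.707, 0.707, 0.025, -0.025]
force: [-0.3, 0.4, -2.2]
width: 0.249
```

Emit:
{"op": "step_arm", "data": {"targets": [{"tx": 0, "ty": 0.001, "tz": 0, "yaw": 0, "fingers": 1}, {"tx": 0, "ty": 0, "tz": 0, "yaw": 0, "fingers": 1}]}}

```text
t: 8.32
position: [509.4, -40.5, 254.3]
eef_rot: [0.707, -0.707, -0.025, 0.025]
force: [-0.2, 0.1, -2.2]
width: 0.252
```

Emit:
{"op": "step_arm", "data": {"targets": [{"tx": 0, "ty": 0.0007, "tz": 0, "yaw": 0, "fingers": 1}, {"tx": 0, "ty": 0, "tz": 0, "yaw": 0, "fingers": 1}]}}

```text
t: 8.48
position: [509.3, -40.5, 253.4]
eef_rot: [0.707, -0.707, -0.025, 0.025]
force: [0.0, 1.1, -2.2]
width: 0.247
```

Emit:
{"op": "step_arm", "data": {"targets": [{"tx": 0, "ty": 0.0005, "tz": 0, "yaw": 0, "fingers": 1}, {"tx": 0, "ty": 0, "tz": 0, "yaw": 0, "fingers": 1}]}}

```text
t: 8.65
position: [509.4, -40.5, 253.2]
eef_rot: [0.707, -0.707, -0.025, 0.025]
force: [-0.7, 0.7, 0.3]
width: 0.245
```

Emit:
{"op": "step_arm", "data": {"targets": [{"tx": 0, "ty": 0.0005, "tz": 0, "yaw": 0, "fingers": 1}, {"tx": 0, "ty": 0, "tz": 0, "yaw": 0, "fingers": 1}]}}

```text
t: 8.82
position: [509.4, -40.5, 253.0]
eef_rot: [-0.707, 0.707, 0.025, -0.025]
force: [-2.1, 0.1, 4.3]
width: 0.245
```

Emit:
{"op": "step_arm", "data": {"targets": [{"tx": 0, "ty": 0.0005, "tz": 0, "yaw": 0, "fingers": 1}, {"tx": 0, "ty": 0, "tz": 0, "yaw": 0, "fingers": 1}, {"tx": 0, "ty": 0, "tz": 0, "yaw": 0, "fingers": 1}, {"tx": 0, "ty": 0, "tz": 0, "yaw": 0, "fingers": 1}]}}

```text
t: 9.15
position: [509.5, -40.5, 253.0]
eef_rot: [-0.707, 0.707, 0.025, -0.025]
force: [-4.1, -1.0, 9.2]
width: 0.246
```

Emit:
{"op": "step_arm", "data": {"targets": [{"tx": 0, "ty": 0, "tz": 0.003, "yaw": 0, "fingers": 1}, {"tx": 0, "ty": 0, "tz": 0.004, "yaw": 0, "fingers": 1}, {"tx": 0, "ty": 0, "tz": 0.004, "yaw": 0, "fingers": 1}]}}

```text
t: 9.4
position: [508.7, -29.5, 253.0]
eef_rot: [-0.707, 0.707, 0.025, -0.025]
force: [-4.7, -0.4, 9.3]
width: 0.25
```

Emit:
{"op": "step_arm", "data": {"targets": [{"tx": 0, "ty": -0.0002, "tz": 0.004, "yaw": 0, "fingers": 1}, {"tx": 0, "ty": 0, "tz": 0.004, "yaw": 0, "fingers": 1}, {"tx": 0, "ty": 0, "tz": 0.004, "yaw": 0, "fingers": 1}]}}

```text
t: 9.65
position: [507.8, -17.4, 253.1]
eef_rot: [-0.707, 0.707, 0.025, -0.025]
force: [-4.9, -1.3, 7.9]
width: 0.246
```

Emit:
{"op": "step_arm", "data": {"targets": [{"tx": 0, "ty": 0, "tz": 0.004, "yaw": 0, "fingers": 1}, {"tx": 0, "ty": 0, "tz": 0.004, "yaw": 0, "fingers": 1}]}}

```text
t: 9.82
position: [507.2, -9.4, 253.1]
eef_rot: [-0.707, 0.707, 0.025, -0.025]
force: [-4.9, -0.6, 7.2]
width: 0.247
```

Emit:
{"op": "step_arm", "data": {"targets": [{"tx": 0, "ty": 0, "tz": 0.004, "yaw": 0, "fingers": 1}, {"tx": 0, "ty": 0, "tz": 0.004, "yaw": 0, "fingers": 1}]}}

```text
t: 9.98
position: [506.6, -1.4, 253.1]
eef_rot: [-0.707, 0.707, 0.025, -0.025]
force: [-7.2, -1.1, 8.9]
width: 0.247
```

Emit:
{"op": "step_arm", "data": {"targets": [{"tx": 0, "ty": -0.0002, "tz": 0.004, "yaw": 0, "fingers": 1}, {"tx": 0, "ty": 0, "tz": 0.003, "yaw": 0, "fingers": 1}]}}

```text
t: 10.15
position: [506.1, 5.5, 253.5]
eef_rot: [-0.706, 0.707, 0.025, -0.025]
force: [-6.5, -1.5, 10.9]
width: 0.245
```

Emit:
{"op": "step_arm", "data": {"targets": [{"tx": -0.0004, "ty": -0.0004, "tz": 0.003, "yaw": 0, "fingers": 1}, {"tx": -0.0004, "ty": -0.0003, "tz": 0.003, "yaw": 0, "fingers": 1}]}}

```text
t: 10.32
position: [505.2, 11.4, 253.9]
eef_rot: [-0.706, 0.707, 0.025, -0.024]
force: [-0.4, -1.3, 3.0]
width: 0.253
```

Emit:
{"op": "step_arm", "data": {"targets": [{"tx": 0, "ty": -0.0003, "tz": 0.003, "yaw": 0, "fingers": 1}, {"tx": 0, "ty": -0.0003, "tz": 0.003, "yaw": 0, "fingers": 1}]}}

```text
t: 10.48
position: [504.8, 17.4, 254.3]
eef_rot: [-0.707, 0.707, 0.025, -0.024]
force: [0.0, -0.6, 4.3]
width: 0.247
```

Emit:
{"op": "step_arm", "data": {"targets": [{"tx": 0, "ty": -0.0002, "tz": 0.003, "yaw": 0, "fingers": 1}, {"tx": 0, "ty": -0.0002, "tz": 0.003, "yaw": 0, "fingers": 1}]}}

```text
t: 10.65
position: [504.4, 23.5, 254.6]
eef_rot: [-0.707, 0.707, 0.025, -0.024]
force: [-0.3, -0.5, 5.0]
width: 0.244
```

Emit:
{"op": "step_arm", "data": {"targets": [{"tx": 0, "ty": -0.0002, "tz": 0.003, "yaw": 0, "fingers": 1}, {"tx": 0, "ty": -0.0002, "tz": 0.003, "yaw": 0, "fingers": 1}]}}

```text
t: 10.82
position: [503.9, 29.5, 254.9]
eef_rot: [-0.707, 0.707, 0.025, -0.024]
force: [-0.6, -0.9, 6.4]
width: 0.251
```

Emit:
{"op": "step_arm", "data": {"targets": [{"tx": 0, "ty": -0.0003, "tz": 0.003, "yaw": 0, "fingers": 1}, {"tx": 0, "ty": -0.0002, "tz": 0.003, "yaw": 0, "fingers": 1}]}}

```text
t: 10.98
position: [503.5, 35.5, 255.3]
eef_rot: [-0.707, 0.707, 0.025, -0.024]
force: [1.1, -0.3, 5.4]
width: 0.253
```

Emit:
{"op": "step_arm", "data": {"targets": [{"tx": 0, "ty": 0, "tz": 0.003, "yaw": 0, "fingers": 1}, {"tx": 0, "ty": 0, "tz": 0.003, "yaw": 0, "fingers": 1}]}}

```text
t: 11.15
position: [503.1, 41.5, 255.5]
eef_rot: [-0.707, 0.707, 0.025, -0.024]
force: [-1.1, -0.1, 7.1]
width: 0.249
```

Emit:
{"op": "step_arm", "data": {"targets": [{"tx": 0, "ty": 0, "tz": 0.003, "yaw": 0, "fingers": 1}, {"tx": 0, "ty": 0, "tz": 0.003, "yaw": 0, "fingers": 1}]}}

```text
t: 11.32
position: [502.6, 47.5, 255.5]
eef_rot: [-0.707, 0.707, 0.025, -0.024]
force: [0.0, -0.7, 7.6]
width: 0.246
```

Emit:
{"op": "step_arm", "data": {"targets": [{"tx": 0, "ty": 0, "tz": 0.003, "yaw": 0, "fingers": 1}, {"tx": 0, "ty": 0, "tz": 0.003, "yaw": 0, "fingers": 1}]}}

```text
t: 11.48
position: [502.2, 53.5, 255.5]
eef_rot: [-0.707, 0.707, 0.025, -0.025]
force: [-0.7, 0.0, 7.1]
width: 0.242
```

Emit:
{"op": "step_arm", "data": {"targets": [{"tx": 0, "ty": 0, "tz": 0.003, "yaw": 0, "fingers": 1}, {"tx": 0, "ty": 0, "tz": 0.003, "yaw": 0, "fingers": 1}, {"tx": 0, "ty": 0, "tz": 0.003, "yaw": 0, "fingers": 1}]}}

```text
t: 11.73
position: [501.6, 62.5, 255.5]
eef_rot: [-0.707, 0.707, 0.025, -0.025]
force: [-0.5, 0.2, 7.2]
width: 0.246
```

Emit:
{"op": "step_arm", "data": {"targets": [{"tx": 0, "ty": 0, "tz": 0.003, "yaw": 0, "fingers": 1}, {"tx": 0, "ty": 0, "tz": 0.003, "yaw": 0, "fingers": 1}]}}

```text
t: 11.9
position: [501.1, 68.5, 255.5]
eef_rot: [-0.707, 0.707, 0.025, -0.025]
force: [-0.2, 0.1, 8.0]
width: 0.251
```

Emit:
{"op": "step_arm", "data": {"targets": [{"tx": 0, "ty": 0, "tz": 0.003, "yaw": 0, "fingers": 1}, {"tx": 0, "ty": 0, "tz": 0.003, "yaw": 0, "fingers": 1}]}}

```text
t: 12.07
position: [500.7, 74.5, 255.6]
eef_rot: [-0.707, 0.707, 0.025, -0.025]
force: [-0.6, -0.8, 7.0]
width: 0.249
```

Emit:
{"op": "step_arm", "data": {"targets": [{"tx": 0, "ty": 0.0002, "tz": 0.003, "yaw": 0, "fingers": 1}, {"tx": 0, "ty": 0.0001, "tz": 0.003, "yaw": 0, "fingers": 1}]}}

```text
t: 12.23
position: [500.3, 80.4, 255.5]
eef_rot: [-0.707, 0.707, 0.025, -0.025]
force: [-2.7, -0.4, 10.0]
width: 0.245
```

Emit:
{"op": "step_arm", "data": {"targets": [{"tx": 0, "ty": 0, "tz": 0.003, "yaw": 0, "fingers": 1}, {"tx": 0, "ty": 0, "tz": 0.003, "yaw": 0, "fingers": 1}]}}

```text
t: 12.4
position: [499.8, 86.5, 255.4]
eef_rot: [-0.707, 0.707, 0.025, -0.025]
force: [-1.0, 0.9, 6.7]
width: 0.247
```

Emit:
{"op": "step_arm", "data": {"targets": [{"tx": 0, "ty": 0.0002, "tz": 0.003, "yaw": 0, "fingers": 1}, {"tx": 0, "ty": 0.0002, "tz": 0.003, "yaw": 0, "fingers": 1}]}}

```text
t: 12.57
position: [499.4, 92.5, 255.1]
eef_rot: [0.707, -0.707, -0.025, 0.024]
force: [-1.8, 0.4, 11.0]
width: 0.249
```

Emit:
{"op": "step_arm", "data": {"targets": [{"tx": 0, "ty": 0.0001, "tz": 0.003, "yaw": 0, "fingers": 1}, {"tx": 0, "ty": 0.0001, "tz": 0.003, "yaw": 0, "fingers": 1}]}}

```text
t: 12.73
position: [499.0, 98.5, 254.8]
eef_rot: [0.707, -0.707, -0.025, 0.025]
force: [-0.6, 0.3, 7.8]
width: 0.25
```

Emit:
{"op": "step_arm", "data": {"targets": [{"tx": 0, "ty": 0.0002, "tz": 0.003, "yaw": 0, "fingers": 1}, {"tx": 0, "ty": 0.0002, "tz": 0.003, "yaw": 0, "fingers": 1}]}}

```text
t: 12.9
position: [498.6, 104.5, 254.4]
eef_rot: [0.707, -0.707, -0.025, 0.025]
force: [-1.8, 0.5, 9.7]
width: 0.245
```

Emit:
{"op": "step_arm", "data": {"targets": [{"tx": 0, "ty": 0.0001, "tz": 0.003, "yaw": 0, "fingers": 1}, {"tx": 0, "ty": 0.0002, "tz": 0.003, "yaw": 0, "fingers": 1}]}}

```text
t: 13.07
position: [498.1, 110.5, 254.1]
eef_rot: [-0.707, 0.707, 0.025, -0.025]
force: [-1.0, 0.4, 9.4]
width: 0.249
```

Emit:
{"op": "step_arm", "data": {"targets": [{"tx": 0, "ty": 0.0002, "tz": 0.003, "yaw": 0, "fingers": 1}, {"tx": 0, "ty": 0.0001, "tz": 0.003, "yaw": 0, "fingers": 1}]}}

```text
t: 13.23
position: [497.7, 116.4, 253.7]
eef_rot: [-0.707, 0.707, 0.025, -0.025]
force: [-2.3, 0.4, 7.4]
width: 0.249
```

Emit:
{"op": "step_arm", "data": {"targets": [{"tx": 0, "ty": 0.0002, "tz": 0.003, "yaw": 0, "fingers": 1}, {"tx": 0, "ty": 0.0001, "tz": 0.003, "yaw": 0, "fingers": 1}]}}

```text
t: 13.4
position: [497.2, 122.4, 253.3]
eef_rot: [-0.707, 0.707, 0.025, -0.025]
force: [-1.9, 0.3, 8.2]
width: 0.249
```

Emit:
{"op": "step_arm", "data": {"targets": [{"tx": 0, "ty": 0.0001, "tz": 0.003, "yaw": 0, "fingers": 1}, {"tx": 0, "ty": 0, "tz": 0.003, "yaw": 0, "fingers": 1}]}}

```text
t: 13.57
position: [496.8, 128.4, 253.1]
eef_rot: [-0.707, 0.707, 0.025, -0.025]
force: [-1.8, -0.0, 7.2]
width: 0.246
```

```bash
python3 c.py c2
```

```text
[496.78 128.36 253.13] [-1.79 -0.02  7.18] [-0.34  0.26 -0.09] [[0.9975, 0.0006, -0.0702], [0.0702, -0.0001, 0.9975], [0.0005, -1.0, -0.0002]] 0.24633600068412034 13.5667
scene 786 tilt x,z mrad [ 2.8 -3.5] dz -0.13
side 555 tilt x,z mrad [0.4 1. ] dz 1.46
```

View pics/c2.png

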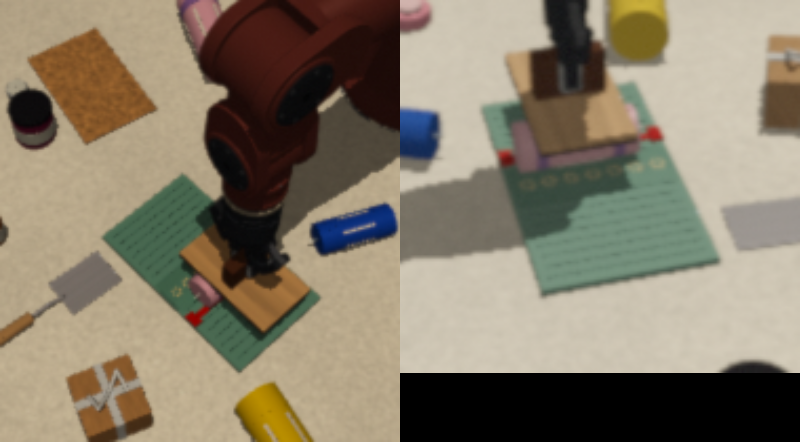

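The scene crop shows the candle's far end at (205,290), just short of the red tab at (198,318). The side crop shows its front at (520,150), ahead of the left tab at (507,158). Next is a fit of its exposed ends to check its position.

```bash
cat > f.py <<'E'
import sys
from h import *
from scipy.optimize import least_squares
lc=np.array([506.2,114.9]); a=np.radians(3.6); ex=np.array([np.cos(a),np.sin(a)]); ey=np.array([-ex[1],ex[0]])
def fit(n,c,C=None,o=None):
    z=np.load(f"{n}_{c}.npz",allow_pickle=True); p,d=z["p"],z["d"]; P=cloud(C or cam(c),d)
    H=cv2.cvtColor(p,cv2.COLOR_RGB2HSV).astype(int); h,s=H[...,0],H[...,1]
    X=(P[...,:2]-lc)@ex; Y=(P[...,:2]-lc)@ey; Z=P[...,2]
    m=(abs(X)<80)&(abs(Y)<60)&(Z>15)&(Z<(float(sys.argv[2]) if len(sys.argv)>2 else 54))&(d>0)&((h>125)&(h<=179)|(h<3))&(s>25)&(s<150)
    X,Y,Z=X[m],Y[m],Z[m]
    k=abs(X)<58
    r=least_squares(lambda q:np.hypot((Y[k]-q[0]-q[1]*X[k]),Z[k]-33)-25,[np.median(Y),0],loss="soft_l1",f_scale=1); print(c,m.sum(),"x range",np.percentile(X,[1,99]).round(1),"y",r.x[0].round(2),"ang mrad",(r.x[1]*1e3).round(1),"rms",np.sqrt(2*r.cost/k.sum()).round(2))
if __name__=="__main__":
    for c in("scene","side"): fit(sys.argv[1],c)
E
python3 f.py c2
```

```text
scene 85 x range [36.9 55.9] y -5.34 ang mrad -265.3 rms 3.12
side 218 x range [-70.1  46. ] y -43.57 ang mrad -586.5 rms 4.01
```

```bash
python3 - <<'E'
from h import *
from f import lc,ex,ey
for c in("scene","side"):
    z=np.load(f"c2_{c}.npz"); p,d=z["p"],z["d"]; P=cloud(cam(c),d); H=cv2.cvtColor(p,cv2.COLOR_RGB2HSV).astype(int); h,s=H[...,0],H[...,1]
    X=(P[...,:2]-lc)@ex; Y=(P[...,:2]-lc)@ey; Z=P[...,2]
    m=(abs(X)<58)&(abs(Y+16)<35)&(Z>20)&(Z<57)&(d>0)&((h>125)|(h<3))&(s>25)&(s<150)
    for a,b in((-60,-48),(-48,0),(0,48),(48,60)):
        k=m&(X>a)&(X<b)
        if k.sum()<8: continue
        y,zz=Y[k],Z[k]
        # robust circle, r=25, z=33
        g=np.arange(-40,20,.25); e=[np.median(abs(np.hypot(y-q,zz-33)-25)) for q in g]; i=np.argmin(e); print(c,a,b,k.sum(),"y",g[i],"err",round(e[i],2),"ymin/max",y.min().round(1),y.max().round(1))
E
```

```text
scene 0 48 27 y -16.25 err 0.97 ymin/max -38.6 8.0
scene 48 60 66 y -20.0 err 4.77 ymin/max -38.7 9.6
side -60 -48 31 y -14.75 err 1.17 ymin/max -48.2 -21.8
side -48 0 60 y -15.5 err 1.42 ymin/max -47.2 -35.0
side 0 48 55 y -15.0 err 1.17 ymin/max -45.6 -33.8
```

The fit agrees with dead reckoning: the candle is about 16 mm short of the line.

Emit:
{"op": "step_arm", "data": {"targets": [{"tx": 0, "ty": 0, "tz": 0.003, "yaw": 0, "fingers": 1}, {"tx": 0, "ty": 0, "tz": 0.003, "yaw": 0, "fingers": 1}, {"tx": 0, "ty": 0, "tz": 0.003, "yaw": 0, "fingers": 1}]}}

```text
t: 13.92
position: [496.1, 137.3, 253.1]
eef_rot: [-0.707, 0.707, 0.025, -0.025]
force: [-1.9, -0.6, 6.5]
width: 0.244
```

Emit:
{"op": "step_arm", "data": {"targets": [{"tx": 0, "ty": 0, "tz": 0.003, "yaw": 0, "fingers": 1}, {"tx": 0, "ty": 0, "tz": 0.003, "yaw": 0, "fingers": 1}, {"tx": 0, "ty": 0, "tz": 0.003, "yaw": 0, "fingers": 1}]}}

```text
t: 14.17
position: [495.5, 146.3, 253.1]
eef_rot: [-0.707, 0.707, 0.025, -0.025]
force: [-1.6, 0.0, 7.7]
width: 0.246
```

Rolling the last 14 mm of board travel, then a settle.

Emit:
{"op": "step_arm", "data": {"targets": [{"tx": 0, "ty": 0, "tz": 0.003, "yaw": 0, "fingers": 1}, {"tx": 0, "ty": 0, "tz": 0.003, "yaw": 0, "fingers": 1}, {"tx": 0, "ty": 0, "tz": 0.003, "yaw": 0, "fingers": 1}, {"tx": 0, "ty": 0, "tz": 0.003, "yaw": 0, "fingers": 1}, {"tx": 0, "ty": 0, "tz": 0.002, "yaw": 0, "fingers": 1}, {"tx": 0, "ty": 0, "tz": 0, "yaw": 0, "fingers": 1}, {"tx": 0, "ty": 0, "tz": 0, "yaw": 0, "fingers": 1}, {"tx": 0, "ty": 0, "tz": 0, "yaw": 0, "fingers": 1}]}}

```text
t: 14.83
position: [494.5, 160.2, 253.1]
eef_rot: [-0.707, 0.707, 0.025, -0.025]
force: [-1.6, 0.3, 6.6]
width: 0.248
```

```bash
python3 c.py c3; python3 - <<'E'
from h import *
from f import lc,ex,ey
for c in("scene","side"):
    z=np.load(f"c3_{c}.npz"); p,d=z["p"],z["d"]; P=cloud(cam(c),d); H=cv2.cvtColor(p,cv2.COLOR_RGB2HSV).astype(int); h,s=H[...,0],H[...,1]
    X=(P[...,:2]-lc)@ex; Y=(P[...,:2]-lc)@ey; Z=P[...,2]
    m=(abs(X)<58)&(abs(Y)<35)&(Z>20)&(Z<57)&(d>0)&((h>125)|(h<3))&(s>25)&(s<150)
    for a,b in((-60,-48),(-48,0),(0,48),(48,60)):
        k=m&(X>a)&(X<b)
        if k.sum()<8: continue
        y,zz=Y[k],Z[k]; g=np.arange(-30,30,.25); e=[np.median(abs(np.hypot(y-q,zz-33)-25)) for q in g]; i=np.argmin(e); print(c,a,b,k.sum(),"y",g[i],"err",round(e[i],2))
E
```

```text
[494.49 160.18 253.06] [-1.57  0.29  6.57] [-0.38  0.25 -0.11] [[0.9975, 0.0004, -0.0703], [0.0703, -0.0002, 0.9975], [0.0004, -1.0, -0.0002]] 0.24770710807531623 14.8333
scene 806 tilt x,z mrad [ 2.8 -5.5] dz -0.12
side 516 tilt x,z mrad [-2.5  0.2] dz 1.53
scene 0 48 29 y -0.25 err 0.99
scene 48 60 66 y -4.0 err 4.43
side -60 -48 33 y -1.25 err 1.43
side -48 0 94 y -1.25 err 1.18
side 0 48 106 y -0.75 err 1.53
```

Emit:
{"op": "step_arm", "data": {"targets": [{"tx": 0, "ty": -0.001, "tz": 0, "yaw": 0, "fingers": 1}, {"tx": 0, "ty": -0.002, "tz": 0, "yaw": 0, "fingers": 1}, {"tx": 0, "ty": -0.008, "tz": 0, "yaw": 0, "fingers": 1}, {"tx": 0, "ty": -0.02, "tz": 0, "yaw": 0, "fingers": 1}, {"tx": 0, "ty": -0.02, "tz": 0, "yaw": 0, "fingers": 1}, {"tx": 0, "ty": -0.01, "tz": 0, "yaw": 0, "fingers": 1}]}}

```text
t: 15.43
position: [494.8, 160.0, 316.1]
eef_rot: [0.707, -0.707, -0.026, 0.024]
force: [0.2, 0.2, -1.7]
width: 0.25
```

Emit:
{"op": "step_arm", "data": {"targets": [{"tx": -0.005, "ty": 0, "tz": -0.025, "yaw": 0, "fingers": 1}, {"tx": -0.005, "ty": 0, "tz": -0.025, "yaw": 0, "fingers": 1}, {"tx": -0.005, "ty": 0, "tz": -0.025, "yaw": 0, "fingers": 1}, {"tx": -0.005, "ty": 0, "tz": -0.025, "yaw": 0, "fingers": 1}, {"tx": -0.005, "ty": 0, "tz": -0.025, "yaw": 0, "fingers": 1}, {"tx": -0.005, "ty": 0, "tz": -0.025, "yaw": 0, "fingers": 1}, {"tx": -0.005, "ty": 0, "tz": -0.025, "yaw": 0, "fingers": 1}, {"tx": -0.005, "ty": 0, "tz": -0.025, "yaw": 0, "fingers": 1}, {"tx": -0.005, "ty": 0, "tz": -0.025, "yaw": 0, "fingers": 1}, {"tx": -0.005, "ty": 0, "tz": -0.025, "yaw": 0, "fingers": 1}, {"tx": -0.005, "ty": 0, "tz": -0.025, "yaw": 0, "fingers": 1}, {"tx": -0.005, "ty": 0, "tz": -0.025, "yaw": 0, "fingers": 1}]}}

```text
t: 16.43
position: [455.3, -144.6, 313.6]
eef_rot: [0.707, -0.707, -0.025, 0.025]
force: [1.6, -0.5, -1.5]
width: 0.247
```

```bash
python3 c.py c4; python3 f.py c4 70
```

```text
[ 455.28 -144.64  313.61] [ 1.59 -0.53 -1.49] [-0.05  0.01  0.03] [[0.9975, -0.0001, -0.0702], [0.0702, 0.0003, 0.9975], [-0.0, -1.0, 0.0003]] 0.24674877286256006 16.4333
scene 650 tilt x,z mrad [6.1 0.6] dz -0.09
side 963 tilt x,z mrad [ 0.5 -2. ] dz 1.26
scene 534 x range [-61.8  55.3] y -1.53 ang mrad 10.0 rms 1.86
side 405 x range [-70.1  47.6] y -0.62 ang mrad 5.5 rms 1.69
```

View pics/c4.png

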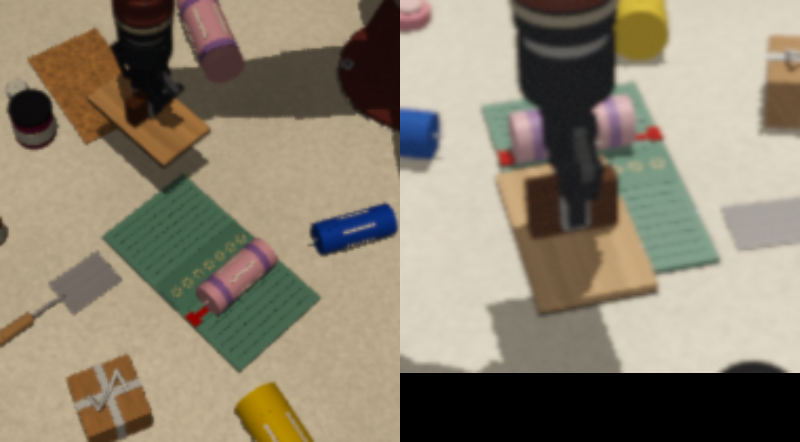

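The view shows the candle lying along the red line at (238,275) in the scene crop, with the red tab peeking out at its end. It sits about 1 mm from the line with under 0.01 rad of skew. Now back to the pad.

Emit:
{"op": "step_arm", "data": {"targets": [{"tx": -0.004, "ty": 0, "tz": -0.023, "yaw": 0, "fingers": 1}, {"tx": -0.004, "ty": 0, "tz": -0.023, "yaw": 0, "fingers": 1}, {"tx": -0.004, "ty": 0, "tz": -0.023, "yaw": 0, "fingers": 1}, {"tx": -0.004, "ty": 0, "tz": -0.023, "yaw": 0, "fingers": 1}, {"tx": -0.004, "ty": 0, "tz": -0.023, "yaw": 0, "fingers": 1}, {"tx": -0.004, "ty": 0, "tz": -0.023, "yaw": 0, "fingers": 1}, {"tx": -0.004, "ty": 0, "tz": -0.023, "yaw": 0, "fingers": 1}, {"tx": -0.002, "ty": 0, "tz": -0.022, "yaw": 0, "fingers": 1}, {"tx": 0, "ty": 0, "tz": 0, "yaw": 4, "fingers": 1}, {"tx": 0, "ty": 0, "tz": 0, "yaw": 4, "fingers": 1}, {"tx": 0, "ty": 0, "tz": 0, "yaw": 3.5, "fingers": 1}, {"tx": 0, "ty": 0, "tz": 0, "yaw": 0, "fingers": 1}]}}

```text
t: 17.53
position: [438.8, -327.7, 313.4]
eef_rot: [0.706, -0.705, 0.047, -0.047]
force: [-0.0, 0.4, -1.9]
width: 0.249
```

Emit:
{"op": "step_arm", "data": {"targets": [{"tx": 0, "ty": 0.02, "tz": 0, "yaw": 0, "fingers": 1}, {"tx": 0, "ty": 0.02, "tz": 0, "yaw": 0, "fingers": 1}, {"tx": 0, "ty": 0.02, "tz": 0, "yaw": 0, "fingers": 1}, {"tx": 0, "ty": 0.02, "tz": 0, "yaw": 0, "fingers": 1}, {"tx": 0, "ty": 0.01, "tz": 0, "yaw": 0, "fingers": 1}, {"tx": 0, "ty": 0.005, "tz": 0, "yaw": 0, "fingers": 1}, {"tx": 0, "ty": 0, "tz": 0, "yaw": 0, "fingers": 1}, {"tx": 0, "ty": 0, "tz": 0, "yaw": 0, "fingers": 1}]}}

```text
t: 18.2
position: [438.9, -328.2, 219.5]
eef_rot: [-0.705, 0.706, -0.046, 0.046]
force: [-0.2, 0.2, -1.1]
width: 0.248
```

Next: 18 mm more down to the contact height of 201.2.

Emit:
{"op": "step_arm", "data": {"targets": [{"tx": 0, "ty": 0.006, "tz": -0.001, "yaw": 0, "fingers": 1}, {"tx": 0, "ty": 0.006, "tz": 0, "yaw": 0, "fingers": 1}, {"tx": 0, "ty": 0.003, "tz": 0, "yaw": 0, "fingers": 1}, {"tx": 0, "ty": 0.002, "tz": 0, "yaw": 0, "fingers": 1}, {"tx": 0, "ty": 0.001, "tz": 0, "yaw": 0, "fingers": 1}, {"tx": 0, "ty": 0, "tz": 0, "yaw": 0, "fingers": 1}, {"tx": 0, "ty": 0, "tz": 0, "yaw": 0, "fingers": 1}]}}

```text
t: 18.78
position: [438.5, -329.2, 201.2]
eef_rot: [-0.706, 0.706, -0.046, 0.046]
force: [-3.6, 3.0, 5.4]
width: 0.248
```

Emit:
{"op": "step_arm", "data": {"targets": [{"tx": 0, "ty": 0, "tz": 0, "yaw": 0, "fingers": -1}, {"tx": 0, "ty": 0, "tz": 0, "yaw": 0, "fingers": -1}, {"tx": 0, "ty": 0, "tz": 0, "yaw": 0, "fingers": -1}, {"tx": 0, "ty": 0, "tz": 0, "yaw": 0, "fingers": -1}, {"tx": 0, "ty": 0, "tz": 0, "yaw": 0, "fingers": -1}, {"tx": 0, "ty": 0, "tz": 0, "yaw": 0, "fingers": -1}, {"tx": 0, "ty": 0, "tz": 0, "yaw": 0, "fingers": -1}, {"tx": 0, "ty": 0, "tz": 0, "yaw": 0, "fingers": -1}, {"tx": 0, "ty": 0, "tz": 0, "yaw": 0, "fingers": -1}]}}

```text
t: 19.53
position: [438.5, -329.1, 200.7]
eef_rot: [0.706, -0.706, 0.046, -0.046]
force: [0.6, -1.3, -0.4]
width: 0.997
```

Emit:
{"op": "step_arm", "data": {"targets": [{"tx": 0, "ty": -0.01, "tz": 0, "yaw": 0, "fingers": -1}, {"tx": 0, "ty": -0.025, "tz": 0, "yaw": 0, "fingers": -1}, {"tx": 0, "ty": -0.035, "tz": 0, "yaw": 0, "fingers": -1}, {"tx": 0, "ty": -0.035, "tz": 0, "yaw": 0, "fingers": -1}, {"tx": 0, "ty": -0.035, "tz": 0, "yaw": 0, "fingers": -1}, {"tx": 0, "ty": -0.035, "tz": 0, "yaw": 0, "fingers": -1}, {"tx": 0.02, "ty": -0.03, "tz": 0, "yaw": 0, "fingers": -1}, {"tx": 0.015, "ty": 0, "tz": 0, "yaw": 0, "fingers": -1}, {"tx": 0, "ty": 0, "tz": 0, "yaw": 0, "fingers": -1}, {"tx": 0, "ty": 0, "tz": 0, "yaw": 0, "fingers": -1}, {"tx": 0, "ty": 0, "tz": 0, "yaw": 0, "fingers": -1}]}}

```text
t: 20.45
position: [472.8, -333.4, 405.2]
eef_rot: [0.706, -0.705, 0.046, -0.046]
force: [0.9, -0.3, 0.7]
width: 1.0
```

```bash
python3 b.py; python3 c.py c5 >/dev/null; python3 f.py c5 70
```

```text
[ 472.7937578  -333.44745157  405.21723173] 20.45 [[0.992, -0.001, 0.13], [-0.13, 0.001, 0.992], [-0.001, -1.0, 0.001]]
pad 8639 [ 438.  -329.5] [210.  135.1] 82.53 5.9
board 11782 [ 438.6 -329.6] [170.6  95.2] 82.52 17.9
handle 1757 [ 438.8 -329.7] [21.9 72.7] 82.47 67.7
scene 531 x range [-62.6  55.1] y -1.33 ang mrad 11.2 rms 1.87
side 368 x range [-70.2  -4.4] y -2.11 ang mrad -25.1 rms 1.71
```

View pics/c5.png

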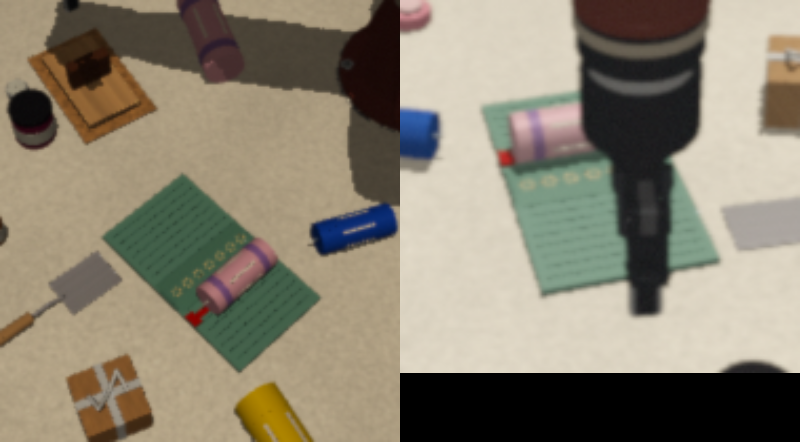

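The board lies flat on the pad at (92,85), and the candle lies on the line at (238,275). Everything else looks undisturbed, so I am handing in.

```bash
python3 -c "from cell import arm; print(arm.job_done())"
```

```text
the job is handed in; nothing more can be done
None
```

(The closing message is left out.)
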